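# Uncover a circuit board and hold a spring probe on its test pad

## Task

Lift the metal cover off the circuit board and hang it by its handle on the pair of hooks. Then take the spring probe out of its stand and, holding it upright, press its tip gently on the round brass test pad until the spring tip is pushed about half way in. Finish while holding it there, still gripped and pressing; leave the nozzles and the flux jar where they are.

Things in the scene. Friction and masses are not known exactly. Their poses are not given: they have to be found in the camera images.
- fixture: Dark fixed board holder, plate 130 x 190 x 15 mm (x, y, z), with a green circuit board 70 x 140 mm, its top 17 mm above the table. Origin: centre of its underside, on the table. Low rectangular components (up to 9 mm tall) stand along the board's long edges (|x| over 20 mm); the middle strip is free but for the pad.
- cover: Loose aluminium cover, a box open below, 90 x 160 x 35 mm (x, y, z), 3 mm walls, about 0.2 kg, resting at the start on the fixture over the board (its underside 15 mm above the work surface), hiding the pad. A bow handle stands on it. Origin: centre of its lower rim; z up.
- cover_handle (a point): Centre of the cover's handle bar: a straight steel bar 10 x 10 mm in section, along the cover's y, 100 mm above the cover's lower rim. It is carried by legs at y = -70 and +70 mm (6 mm thick), leaving 60 mm of free height between the bar and the top of the cover and 134 mm between the legs.
- hooks: Fixed steel bracket, left or right of the robot. Post at x = 80 to 100 mm, 170 mm tall; its crossbar carries two level prongs 8 mm thick at y = -42 and 42 mm, axis 170 mm above the table, running to x = -30 mm, then turning up (tips end at x = -40 mm, 186 mm high). Open between and under the prongs: bring things on from the -x side. Origin: on the table, below the place of a hung handle.
- hooks_mid (a point): Point midway between the two prongs at their axis height, 170 mm above the hooks' origin, where the middle of the hung handle belongs; axes as hooks. A handle lying on the prongs has its bar's centre 9 mm above this point.
- stand: Fixed black block 60 x 60 x 75 mm with an upright through hole of 20 mm in which the probe hangs by its collar. Which side of the robot it stands on varies. Origin: centre of its underside, on the work surface.
- probe: Loose spring probe, about 0.1 kg, hanging tip down in the stand; z points from tip to handle. Origin: end of the relaxed tip. From there up: spring tip 5 mm thick (0 to 20 mm), shaft 12 mm thick (to 60), round collar 32 mm wide (60 to 66, resting on the stand), square handle 18 x 18 mm (66 to 131), faces along x and y. Raise it at least 65 mm to clear the stand.
- probe_grip (a point): Centre of the probe's square handle (18 x 18 x 65 mm), 98.5 mm above the probe's origin; axes as probe.
- probe_tip (a point): End of the probe's spring tip (moves with it).
- plunger (a joint): How far the probe's spring tip is pushed in: 0 relaxed, 0.010 m fully in. About 0.2 N starts it and it stiffens by 0.4 N per mm, so 5 mm takes about 2.2 N.
- pad: Round brass test pad, 14 mm across, fixed on the circuit board in its middle strip and standing 3 mm above it; the only round thing on the board. Origin: centre of its underside, 17 mm above the work surface.
- pad_top (a point): Centre of the pad's top face, 20 mm above the work surface.
- nozzle_a_mid (a point): Bystander: loose steel nozzle, square foot 40 mm, 40 mm tall, narrowing upwards; a point 20 mm up.
- nozzle_b_mid (a point): Bystander: loose steel nozzle, square foot 32 mm, 40 mm tall; a point 20 mm up.
- flux_mid (a point): Bystander: loose flux jar, 48 mm across, 35 mm tall; its centre.
Not all that is in view belongs to the job. Leave any blue or orange look-alike of the probe alone.

How it is judged:
On the way, in this order (a step that is already met when the one before it is completed fails the run):
1. the cover hangs by its handle on both hooks, let go and at rest (horizontal distance between cover_handle and hooks_mid below 0.05 m and z of cover_handle in the frame of hooks_mid between 0.003 and 0.03 m and angle between cover's own z axis and vertical below 0.35 rad and contact force between cover and hooks above 0.5 N and contact force between cover and the arm below 0.1 N and contact force between cover and the fingers below 0.1 N and linear speed of cover below 0.05 m/s), for 0.2 s.
2. the probe is gripped and lifted clear of its stand (z of probe_tip in the frame of stand above 0.076 m and contact force between probe and stand below 0.05 N and contact force between probe and the fingers above 1 N), for 0.2 s.
At the end, for the whole second after the job is handed in: Cover hangs by its handle on the prongs (bar within 50 mm of the marked middle, tilt under 20 deg), untouched by the robot, at rest. Probe gripped and still, within 8 deg of upright, tip within 6 mm of the pad centre, pressing only the pad with 0.5 to 5 N, spring tip 2 to 8 mm in (all of step 1 and horizontal distance between probe_tip and pad_top below 0.006 m and z of probe_tip in the frame of pad_top between -0.002 and 0.002 m and angle between probe's own z axis and vertical below 0.14 rad and contact force between probe and pad between 0.5 and 5 N and value of joint plunger between 0.002 and 0.008 m and contact force between probe and the fingers above 1 N and contact force between probe and fixture below 0.2 N and linear speed of probe below 0.02 m/s); the arm keeps its last pose, push and grip.
It fails at once if a nozzle or the flux jar is moved by more than 30 mm (distance of any of nozzle_a_mid, nozzle_b_mid, flux_mid from where it was at the start of the episode above 0.03 m).
It fails at once if the probe is pressed hard (over 12 N) on the pad or the board (contact force between probe and pad above 12 N or contact force between probe and fixture above 12 N).
It also fails if it takes over 66 s, if anything falls off the work surface, if the arm or the gripper's body presses on something with over 40 N, if the wrist force passes 120 N, or if a joint passes its speed limit or range.

## Robot

A 6-joint arm with a two-finger parallel gripper is mounted at the origin on the work surface. World frame = base frame: x ahead of the robot, y to its left, z up, the work surface at z = 0. Lengths are in m, angles in rad, forces in N, time in s.
With the tool pointing down it reaches from about 0.325 to 0.85 m from the base axis. Payload 15.5 kg.
Tool frame: the origin (TCP) lies midway between the tips of the shut fingers; the grasp point (between the pads) lies 19 mm behind it; z points along the fingers, y is the line along which they close (so a half turn about z gives the same grasp; the last joint's range is limited). The gripper opens to 91 mm and grips with 3 to 60 N. Pads are 32 mm wide; open, the fingers measure 118 mm over their backs; the gripper's body (76 mm by 178 mm) begins 60 mm behind the grasp point.
Start: joints at [1.028, 0.494, 1.345, -0, 1.302, -0.096], TCP at [0.271, 0.563, 0.214] pointing down, gripper open.
Joint ranges: [-2.91, 2.91], [-0.82, 2.16], [0.22, 2.67], [-1.22, 4.37], [0.12, 2.79], [-3.08, 3.08]. Speed limits (rad/s): [1.89, 1.89, 2.57, 3.01, 3.01, 3.01].

## Interface

Orientations are given as a unit quaternion [x, y, z, w].
In Python, from bench import robot gives the robot as it stands. The module is installed in compiled form; this text tells all that it offers.
- The arm moves only by the tool apply_moves, never from a script. Its arguments are lists of equal length, an entry for each row: "slide": the shift along the tool's x, y, z normalised to -1 to 1, where 1 is 0.15 m, a list of three; "turn": the turn about the tool's z normalised to -1 to 1, where 1 is 180 degrees. In form: {"slide": [[x, y, z], ...], "turn": [turn, ...]}. A call has 1 to 12 rows; each row is the pose to reach, as a shift and turn from the pose commanded when the call began, along the tool's axes at that moment, turning the shorter way round; what a row does not reach only later rows make up. A row lasts 1/10 s, in which the tool goes at most 50 mm and 8.59 degrees, less where a joint would pass 70% of its speed; a pose out of reach is approached as far as the arm can. A call with a number of a shift or a turn outside -1 to 1 is refused whole. A call with a gripper value outside its range is refused whole. "jaw" is the closure, from -1 (fully open) to 1 (shut), so that 0 is half open, set as the call begins (left out, the last holds). The fingers move at their own pace and stop on an object; "squeeze" is the grip in N (left out, the last holds). Time passes only in rows, so rows that repeat a pose let the fingers close. It gives the time, the measured TCP pose, the force, the opening and the grip force at its end, in the units of the state.
- robot.get_obs(): the state, without advancing time (a new reading comes with each control period).
- robot.grab_frame(name): name is "scene" or "top"; returns a dict with "pixels" (420x560x3 uint8, red, green, blue), "intrinsics" (3x3 intrinsics, pixels), "extrinsics" (4x4, takes a point from world to camera coordinates). Camera axes: x right, y down, z forward; pixel columns grow to the right and rows downward; lengths in m; the calibration is good to about 2 mm. A picture is of the moment at which its call begins. There is no depth.
- robot.job_done(): hands the job in; it is judged then, once.
The state is a dict: "time": time; "joints": joint angles; "joint_velocities": joint speeds; "joint_torque": joint torques, N m; "eef_pos": TCP position; "orientation": TCP orientation; "ft_force": force on the tool from outside, world axes, zero at the start; "torque": the same for the moment, N m; "grip_width": finger opening in m; "grip_force": force on a finger pad.
Only numpy, scipy, OpenCV 4.12 (cv2) and the standard library are available. Lean on these libraries where they do the work, as an engineer would, in place of code of your own. Each camera call takes 0.05 s, during which the arm holds its last target. There are 200 camera calls.

## Working session

There is one attempt and no reset: what is moved stays moved. The work goes in short steps, Python scripts to look and compute and a tool call to move; the robot and the scene stay as the last step left them, time stands still between calls to the robot, and variables do not carry over. Pictures are saved under pics/ and viewed, at most 11 in all, crops included, and the job is handed in when it is done.

Besides the shell and the picture viewer there is one more tool, called after ">>>" as name([rows], argument=value, ...), one row to a line, values as JSON. apply_moves: Moves the arm, as the interface text tells. Its arguments: {"type":"object","properties":{"slide":{"type":"array","items":{"type":"array","items":{"type":"number","minimum":-1,"maximum":1}}},"turn":{"type":"array","items":{"type":"number","minimum":-1,"maximum":1}},"jaw":{"type":"number"},"squeeze":{"type":"number"}},"required":["slide","turn"]}

```bash
mkdir -p pics
cat > h.py <<'E'
import cv2,numpy as np
from bench import robot
def grab(n,save=None):
    f=robot.grab_frame(n)
    if save: cv2.imwrite('pics/'+save,cv2.cvtColor(np.asarray(f['pixels']),cv2.COLOR_RGB2BGR))
    return np.array(f['pixels']),np.array(f['intrinsics']),np.array(f['extrinsics'])
def ray(K,E,uv,z):
    d=E[:3,:3].T@np.linalg.inv(K)@np.array([uv[0],uv[1],1.]); c=-E[:3,:3].T@E[:3,3]
    return c+d*(z-c[2])/d[2]
def proj(K,E,p):
    q=K@(E[:3,:3]@np.array(p)+E[:3,3]); return q[:2]/q[2]
E
python3 - <<'E'
from h import *
for n in('top','scene'):
    p,K,E=grab(n,n+'0.png'); print(n,K.tolist(),E.round(4).tolist(),(-E[:3,:3].T@E[:3,3]).round(3))
    np.savez(n+'.npz',K=K,E=E)
o=robot.get_obs(); print(o['eef_pos'],o['orientation'],o['grip_width'])
E
```

```text
top [[422.5068601126558, 0.0, 277.3405409798164], [0.0, 422.5068601126558, 207.9117233297988], [0.0, 0.0, 1.0]] [[-0.0089, -0.9999, 0.0137, -0.0094], [-0.9927, 0.0072, -0.1201, 0.6525], [0.12, -0.0146, -0.9927, 1.1837], [0.0, 0.0, 0.0, 1.0]] [0.506 0.003 1.253]
scene [[413.90347125070673, 0.0, 284.93835252462816], [0.0, 413.90347125070673, 216.48386348894869], [0.0, 0.0, 1.0]] [[0.4744, 0.88, -0.0223, -0.2926], [0.547, -0.3146, -0.7758, -0.2292], [-0.6897, 0.3558, -0.6306, 1.4819], [0.0, 0.0, 0.0, 1.0]] [ 1.286 -0.342  0.75 ]
[0.27041807 0.56307327 0.21339973] [ 2.22021540e-01  9.75041592e-01 -5.43794229e-04 -1.85366849e-04] 0.0911490567668261
```

View pics/top0.png

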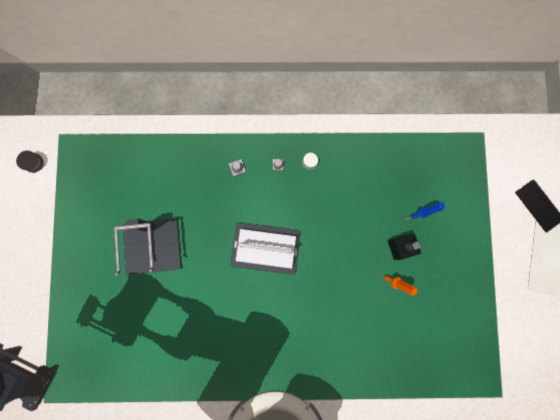

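View pics/scene0.png

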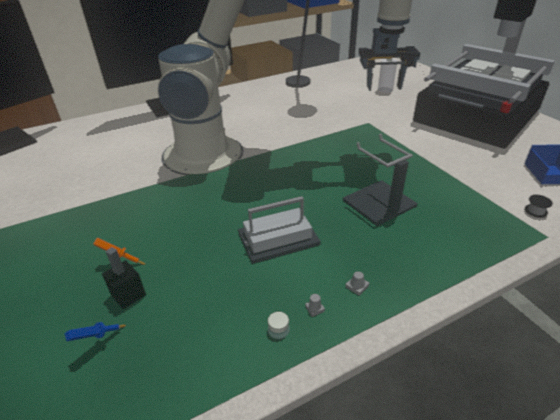

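Run:
```python
import cv2,numpy as np
t=cv2.imread('pics/top0.png');s=cv2.imread('pics/scene0.png')
z=lambda im,x,y,w,h,W,H:cv2.resize(im[y:y+h,x:x+w],(W,H),interpolation=cv2.INTER_CUBIC)
a=np.hstack([z(t,105,210,80,70,400,350),z(t,225,215,80,70,400,350)])
b=np.hstack([z(t,380,215,50,50,250,250),z(s,340,130,80,100,200,250),z(s,230,190,100,72,350,250)])
cv2.imwrite('pics/crop.png',np.vstack([a,b]))
```

```text
(no output)
```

View pics/crop.png

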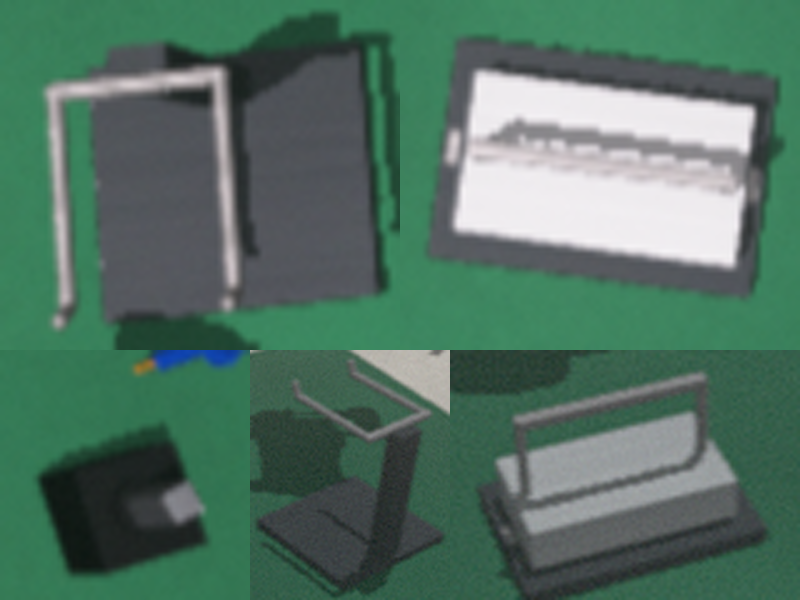

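Run:
```python
from h import *
d=np.load('top.npz');K,E=d['K'],d['E'];s=np.load('scene.npz');Ks,Es=s['K'],s['E']
T=lambda x,y,z,o=(105,210):ray(K,E,(o[0]+(x+.5)/5-.5,o[1]+(y+.5)/5-.5),z)
print('hooks');
for q in [(52,92),(220,72),(65,305),(228,290)]: print(q,T(*q,.17).round(4))
print('tips',T(60,320,.186).round(4),T(228,302,.186).round(4))
print('cover top')
for q in [(75,70),(355,105),(337,268),(55,232)]: print(T(*q,.05,(225,215)).round(4))
print('fixture')
for q in [(60,38),(378,75),(350,297),(30,257)]: print(T(*q,.015,(225,215)).round(4))
print('bar',[T(*q,.118,(225,215)).round(4) for q in [(53,147),(355,185)]])
print('stand top/probe top')
# crop at y offset 350
P=lambda x,y,z:T(x,y-350,z,(380,215)).round(4)
for q in [(100,455),(165,432),(207,543),(107,572)]: print(P(*q,.075))
print(P(183,503,.14))
# scene bar ends
S=lambda x,y,ox,oy,sx,sy,z:ray(Ks,Es,(ox+x/sx,oy+y/sy),z).round(4)
print('scene bar',[S(x-450,y-350,230,190,3.5,3.472,.117) for x,y in [(519,423),(702,380)]])
print('scene hooks',[S(x-250,y-350,340,130,2.5,2.5,.17) for x,y in [(372,436),(427,411),(297,392),(352,372)]])
```

```text
hooks
(52, 92) [0.5879 0.4026 0.17  ]
(220, 72) [0.5975 0.3173 0.17  ]
(65, 305) [0.4801 0.392  0.17  ]
(228, 290) [0.4868 0.3103 0.17  ]
tips [0.4731 0.3885 0.186 ] [0.4812 0.3056 0.186 ]
cover top
[0.5925 0.0936 0.05  ]
[ 0.5713 -0.0658  0.05  ]
[ 0.4794 -0.0544  0.05  ]
[0.501  0.1047 0.05  ]
fixture
[0.6139 0.105  0.015 ]
[ 0.5907 -0.0816  0.015 ]
[ 0.4619 -0.0634  0.015 ]
[0.4866 0.1221 0.015 ]
bar [array([0.5464, 0.1001, 0.118 ]), array([ 0.5248, -0.0613,  0.118 ])]
stand top/probe top
[ 0.5675 -0.3556  0.075 ]
[ 0.5801 -0.3928  0.075 ]
[ 0.518  -0.4134  0.075 ]
[ 0.5025 -0.3567  0.075 ]
[ 0.5385 -0.3787  0.14  ]
scene bar [array([ 0.5315, -0.0501,  0.117 ]), array([0.5519, 0.0875, 0.117 ])]
scene hooks [array([0.5974, 0.3219, 0.17  ]), array([0.5876, 0.4048, 0.17  ]), array([0.4838, 0.3094, 0.17  ]), array([0.4785, 0.3903, 0.17  ])]
```

>>> apply_moves([
  [-1, -1, -0.4],
  [-1, -1, -0.4],
  [-1, -1, -0.4],
  [-1, -1, -0.4],
  [-1, -1, -0.4],
  [-1, -1, -0.4],
], turn=[0, 0, 0, 0, 0, 0], jaw=-1)

```text
time: 0.7
eef_pos: [0.3418, 0.3611, 0.2748]
orientation: [0.223, 0.975, 0.0, 0.0]
ft_force: [-0.4, 0.8, 0.4]
grip_width: 0.0911
grip_force: 0.0
```

>>> apply_moves([
  [-1, -1, 0],
  [-1, -1, 0],
  [-1, -1, 0],
  [-1, -1, 0],
  [-1, -1, 0],
  [-1, -1, 0],
], turn=[0, 0, 0, 0, 0, 0])

```text
time: 1.3
eef_pos: [0.4116, 0.1621, 0.2737]
orientation: [0.223, 0.975, -0.0, -0.0]
ft_force: [-0.1, -0.1, -0.2]
grip_width: 0.0913
grip_force: 0.0
```

>>> apply_moves([
  [-1, -0.5, 0],
  [-1, -0.5, 0],
  [-1, -0.5, 0],
  [-1, -0.5, 0],
  [-1, -0.5, 0],
], turn=[0, 0, 0, 0, 0])

```text
time: 1.8
eef_pos: [0.5151, 0.0305, 0.2733]
orientation: [0.223, 0.975, 0.0, -0.0]
ft_force: [-0.2, -0.6, 0.0]
grip_width: 0.091
grip_force: 0.0
```

>>> apply_moves([
  [-0.17, 0, 0],
  [-0.17, 0, 0],
  [-0.17, 0, 0],
  [-0.17, 0, 0],
  [-0.17, 0, 0],
  [-0.17, 0, 0],
  [-0.17, 0, 0],
  [-0.17, 0, 0],
  [-0.17, 0, 0],
  [-0.17, 0, 0],
], turn=[0.4, 0.4, 0.4, 0.4, 0.4, 0.4, 0.4, 0.4, 0.4, 0.4])

```text
time: 2.8
eef_pos: [0.5361, 0.0218, 0.2738]
orientation: [0.752, 0.659, -0.0, -0.0]
ft_force: [0.3, 1.0, -0.7]
grip_width: 0.0909
grip_force: 0.0
```

>>> apply_moves([
  [0, 0, 0.9],
  [0, 0, 0.9],
  [0, 0, 0.9],
  [0, 0, 0.9],
], turn=[0, 0, 0, 0])

```text
time: 3.2
eef_pos: [0.5337, 0.0211, 0.1352]
orientation: [0.752, 0.659, -0.003, -0.003]
ft_force: [-0.6, 0.3, 0.6]
grip_width: 0.0911
grip_force: 0.0
```

>>> apply_moves([
  [0, 0, 0.29],
  [0, 0, 0.29],
  [0, 0, 0.29],
], turn=[0, 0, 0])

```text
time: 3.5
eef_pos: [0.5372, 0.02, 0.097]
orientation: [0.752, 0.659, 0.0, -0.0]
ft_force: [0.8, -0.2, 0.4]
grip_width: 0.0914
grip_force: 0.0
```

>>> apply_moves([
  [0, 0, 0],
  [0, 0, 0],
  [0, 0, 0],
  [0, 0, 0],
  [0, 0, 0],
  [0, 0, 0],
  [0, 0, 0],
  [0, 0, 0],
  [0, 0, 0],
  [0, 0, 0],
], turn=[0, 0, 0, 0, 0, 0, 0, 0, 0, 0], jaw=1, squeeze=30)

```text
time: 4.5
eef_pos: [0.5369, 0.0195, 0.0954]
orientation: [0.753, 0.658, -0.0, -0.0]
ft_force: [0.0, 0.8, 0.2]
grip_width: 0.0137
grip_force: 0.0
```

>>> apply_moves([
  [0, 0, 0],
  [0, 0, 0],
  [0, 0, 0],
  [0, 0, 0],
], turn=[0, 0, 0, 0])

```text
time: 4.9
eef_pos: [0.5368, 0.0195, 0.0954]
orientation: [0.753, 0.658, -0.0, -0.0]
ft_force: [0.3, 0.3, -0.7]
grip_width: 0.0102
grip_force: 30.0
```

>>> apply_moves([
  [0, 0, -0.2],
  [0, 0, -0.4],
  [0, 0, -0.6],
  [0, 0, -0.8],
  [0, 0, -0.8],
], turn=[0, 0, 0, 0, 0])

```text
time: 5.4
eef_pos: [0.5387, 0.0194, 0.219]
orientation: [0.753, 0.658, 0.002, 0.002]
ft_force: [0.8, -0.4, -2.3]
grip_width: 0.0094
grip_force: 30.0
```

>>> apply_moves([
  [0.05, -0.3, 0.16],
  [0.1, -0.6, 0.16],
  [0.145, -0.94, 0.16],
  [0.145, -0.94, 0.16],
  [0.145, -0.94, 0.16],
], turn=[0, 0, 0, 0, 0])

```text
time: 5.9
eef_pos: [0.3989, 0.0601, 0.1912]
orientation: [0.753, 0.659, -0.0, -0.0]
ft_force: [0.5, 0.3, -1.8]
grip_width: 0.0096
grip_force: 30.0
```

>>> apply_moves([
  [0.2, -0.01, 0],
  [0.45, -0.03, 0],
  [0.7, -0.04, 0],
  [0.93, -0.056, 0],
  [0.93, -0.056, 0],
], turn=[0, 0, 0, 0, 0])

```text
time: 6.4
eef_pos: [0.4119, 0.2026, 0.1911]
orientation: [0.752, 0.659, 0.001, -0.0]
ft_force: [0.0, -0.8, -1.2]
grip_width: 0.0095
grip_force: 30.0
```

>>> apply_moves([
  [0.2, -0.02, 0],
  [0.45, -0.05, 0],
  [0.7, -0.08, 0],
  [0.95, -0.105, 0],
  [0.95, -0.105, 0],
  [0.95, -0.105, 0],
], turn=[-0.02, -0.05, -0.077, -0.077, -0.077, -0.077])

```text
time: 7.0
eef_pos: [0.4142, 0.3428, 0.1907]
orientation: [0.668, 0.745, -0.0, 0.0]
ft_force: [-0.3, -1.1, -2.4]
grip_width: 0.0094
grip_force: 30.0
```

Run:
```python
from h import *
a,K,E=grab('top');b,Ks,Es=grab('scene')
z=lambda im,x,y,w,h,W,H:cv2.resize(im[y:y+h,x:x+w],(W,H),interpolation=cv2.INTER_CUBIC)
o=np.hstack([z(a,90,200,120,150,400,500),z(b,320,90,100,125,400,500)])
cv2.imwrite('pics/c2.png',o[:,:,::-1]); print(robot.get_obs()['eef_pos'])
```

```text
[0.41397889 0.34167859 0.19099325]
```

View pics/c2.png

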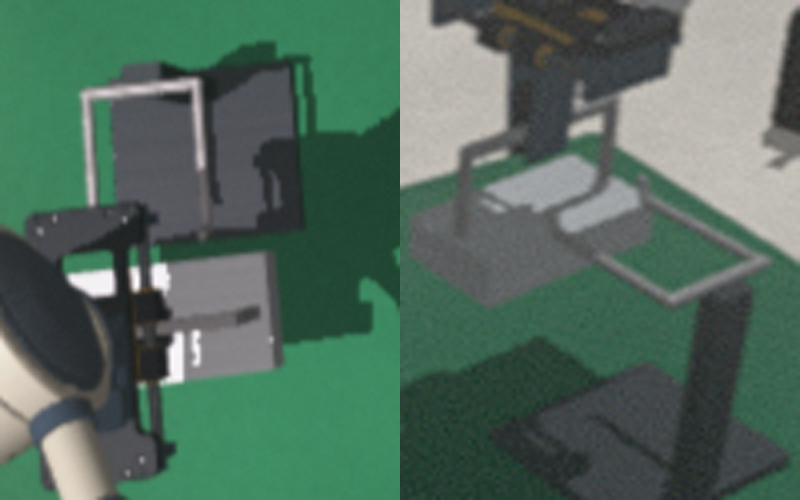

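>>> apply_moves([
  [0, 0.12, 0],
  [0, 0.26, 0],
  [0, 0.4, 0],
  [0, 0.54, 0],
  [0, 0.66, 0],
  [0, 0.66, 0],
  [0, 0.66, 0.1],
  [0, 0.66, 0.17],
  [0, 0.66, 0.19],
  [0, 0.66, 0.19],
], turn=[0, 0, 0, 0, 0, 0, 0, 0, 0, 0])

```text
time: 8.1
eef_pos: [0.5116, 0.3527, 0.1625]
orientation: [0.668, 0.744, -0.001, -0.0]
ft_force: [0.6, 0.1, -2.6]
grip_width: 0.0096
grip_force: 30.0
```

>>> apply_moves([
  [0, 0, 0.006],
  [0, 0, 0.012],
  [0, 0, 0.012],
], turn=[0, 0, 0])

```text
time: 8.4
eef_pos: [0.5121, 0.3533, 0.1614]
orientation: [0.668, 0.744, 0.0, 0.0]
ft_force: [-0.5, 0.4, -1.4]
grip_width: 0.0096
grip_force: 30.0
```

>>> apply_moves([
  [0, 0, 0.006],
  [0, 0, 0.012],
  [0, 0, 0.012],
], turn=[0, 0, 0])

```text
time: 8.7
eef_pos: [0.5122, 0.3533, 0.1595]
orientation: [0.668, 0.744, 0.0, 0.0]
ft_force: [-0.6, 0.4, 1.4]
grip_width: 0.0098
grip_force: 30.0
```

>>> apply_moves([
  [0, 0, 0],
  [0, 0, 0],
  [0, 0, 0],
  [0, 0, 0],
  [0, 0, 0],
  [0, 0, 0],
  [0, 0, 0],
  [0, 0, 0],
], turn=[0, 0, 0, 0, 0, 0, 0, 0], jaw=-0.1)

```text
time: 9.5
eef_pos: [0.5121, 0.3532, 0.1593]
orientation: [0.668, 0.744, 0.0, -0.0]
ft_force: [0.3, -0.5, -0.2]
grip_width: 0.0501
grip_force: 0.0
```

Run:
```python
from h import *
a,K,E=grab('top');b,Ks,Es=grab('scene')
z=lambda im,x,y,w,h,W,H:cv2.resize(im[y:y+h,x:x+w],(W,H),interpolation=cv2.INTER_CUBIC)
o=np.hstack([z(a,225,210,80,100,400,500),z(b,320,90,100,125,400,500)])
cv2.imwrite('pics/c3.png',o[:,:,::-1]); cv2.imwrite('pics/top3.png',a[:,:,::-1]); cv2.imwrite('pics/scene3.png',b[:,:,::-1])
```

```text
(no output)
```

View pics/c3.png

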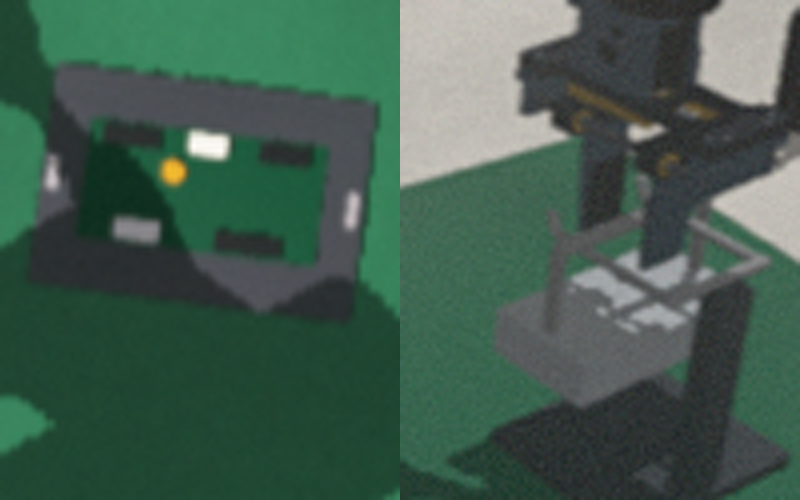

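>>> apply_moves([
  [0, 0, -0.2],
  [0, 0, -0.5],
  [0, 0, -0.8],
  [0, 0, -1],
  [0, 0, -1],
], turn=[0, 0, 0, 0, 0])

```text
time: 10.1
eef_pos: [0.5136, 0.3541, 0.3141]
orientation: [0.668, 0.744, 0.004, 0.001]
ft_force: [-0.1, 0.7, -1.1]
grip_width: 0.0505
grip_force: 0.0
```

Run:
```python
from h import *
for n in('top','scene'):
    d=np.load(n+'.npz');K,E=d['K'],d['E']
    im=cv2.imread(f'pics/{n}3.png').astype(int); u0,v0=proj(K,E,(.54,.02,.02)).astype(int)
    B,G,R=im[...,0],im[...,1],im[...,2]
    w=np.clip((R-B)-40,0,None)*1.0; w[G<R*.55]=0
    m=np.zeros_like(w); m[v0-35:v0+35,u0-45:u0+45]=1; w*=m
    ys,xs=np.nonzero(w); c=[(w[ys,xs]*xs).sum()/w.sum(),(w[ys,xs]*ys).sum()/w.sum()]
    print(n,len(xs),np.ptp(xs),np.ptp(ys),np.round(c,2),ray(K,E,c,.0197).round(4))
t=cv2.imread('pics/top3.png');s=cv2.imread('pics/scene3.png')
z=lambda im,x,y,w,h,f:cv2.resize(im[y:y+h,x:x+w],None,fx=f,fy=f,interpolation=cv2.INTER_CUBIC)
cv2.imwrite('pics/c4.png',np.hstack([z(t,385,225,40,50,10),z(s,95,235,40,50,10) if 0 else cv2.copyMakeBorder(z(s,90,240,60,70,7),0,10,0,0,0)]))
```

```text
top 26 5 5 [259.21 243.85] [0.5498 0.0388 0.0197]
scene 20 5 3 [285.79 233.47] [0.5516 0.0382 0.0197]
```

View pics/c4.png

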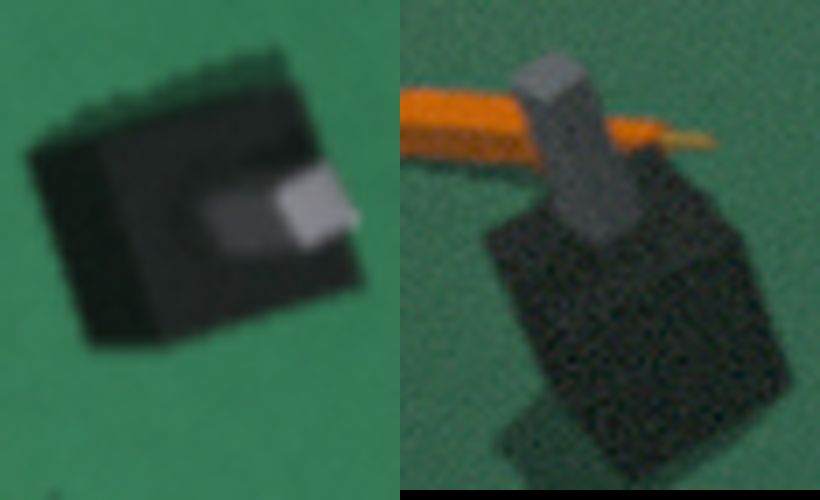

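Run:
```python
from h import *
d=np.load('top.npz');K,E=d['K'],d['E'];s=np.load('scene.npz');Ks,Es=s['K'],s['E']
def rep(P,n):
    P=np.array(P);e=np.roll(P,-1,0)-P
    print(n,P.mean(0).round(4),'len',np.hypot(e[:,0],e[:,1]).round(4),'ang',(np.degrees(np.arctan2(e[:,1],e[:,0]))%90).round(1))
T=lambda x,y,z:ray(K,E,(385+x/10-.45,225+y/10-.45),z)
S=lambda x,y,z:ray(Ks,Es,(90+(x-400)/7-.43,240+y/7-.43),z)
rep([T(*q,.146) for q in [(328,162),(358,215),(308,250),(275,198)]],'probe top')
rep([S(*q,.146) for q in [(513,80),(560,53),(602,72),(543,104)]],'probe scene')
rep([T(*q,.075) for q in [(298,85),(365,288),(165,345),(95,140)]],'stand top')
rep([S(*q,.075) for q in [(655,148),(742,235),(570,330),(486,238)]],'stand scene')
```

```text
probe top [ 0.5384 -0.3769  0.146 ] len [0.0157 0.0163 0.0158 0.0172] ang [27.4 33.5 30.5 32.8]
probe scene [ 0.5428 -0.3759  0.146 ] len [0.0158 0.018  0.0192 0.0166] ang [19.5 32.5 16.6 21.6]
stand top [ 0.5384 -0.3769  0.075 ] len [0.0589 0.0587 0.0596 0.0596] ang [15.8 15.1 16.7 14.5]
stand scene [ 0.5414 -0.3769  0.075 ] len [0.0564 0.0579 0.056  0.0581] ang [16.7 14.  16.9 14.5]
```

>>> apply_moves([
  [-1, -0.07, 0],
  [-1, -0.07, 0],
  [-1, -0.07, 0],
  [-1, -0.07, 0],
], turn=[0, 0, 0, 0], jaw=-0.5)

```text
time: 10.5
eef_pos: [0.5177, 0.1981, 0.3088]
orientation: [0.669, 0.743, -0.001, 0.0]
ft_force: [-0.4, 0.8, -0.2]
grip_width: 0.0685
grip_force: 0.0
```

>>> apply_moves([
  [-1, -0.07, 0],
  [-1, -0.07, 0],
  [-1, -0.07, 0],
  [-1, -0.07, 0],
], turn=[0, 0, 0, 0])

```text
time: 10.9
eef_pos: [0.5236, 0.048, 0.3087]
orientation: [0.67, 0.743, -0.001, 0.0]
ft_force: [0.4, 1.5, 0.2]
grip_width: 0.0685
grip_force: 0.0
```

>>> apply_moves([
  [-1, -0.07, 0],
  [-1, -0.07, 0],
  [-1, -0.07, 0],
  [-1, -0.07, 0],
], turn=[0, 0, 0, 0])

```text
time: 11.3
eef_pos: [0.5295, -0.102, 0.3086]
orientation: [0.669, 0.743, -0.001, 0.0]
ft_force: [1.1, 1.7, 0.4]
grip_width: 0.0684
grip_force: 0.0
```

>>> apply_moves([
  [-1, -0.07, 0],
  [-1, -0.07, 0],
  [-1, -0.07, 0],
  [-1, -0.07, 0],
], turn=[0, 0, 0, 0])

```text
time: 11.7
eef_pos: [0.5353, -0.252, 0.3082]
orientation: [0.669, 0.743, -0.0, -0.0]
ft_force: [0.1, 0.6, -0.6]
grip_width: 0.0681
grip_force: 0.0
```

>>> apply_moves([
  [-0.86, -0.07, 0.5],
  [-0.86, -0.07, 0.5],
  [-0.86, -0.07, 0.5],
  [-0.86, -0.07, 0.5],
  [-0.86, -0.07, 0.5],
  [-0.86, -0.07, 0.5],
], turn=[-0.117, -0.117, -0.117, -0.117, -0.117, -0.117])

```text
time: 12.3
eef_pos: [0.5393, -0.3758, 0.2346]
orientation: [0.52, 0.854, 0.0, 0.0]
ft_force: [-0.2, -0.0, -0.1]
grip_width: 0.0683
grip_force: 0.0
```

Run:
```python
from h import *
a,K,E=grab('top');b,Ks,Es=grab('scene')
z=lambda im,x,y,w,h,f:cv2.resize(im[y:y+h,x:x+w],None,fx=f,fy=f,interpolation=cv2.INTER_CUBIC)
cv2.imwrite('pics/c5.png',np.hstack([z(a,375,205,80,100,5),z(b,70,190,80,100,5)])[:,:,::-1])
cv2.imwrite('pics/scene5.png',b[:,:,::-1])
o=robot.get_obs();print(o['eef_pos'],o['orientation'],o['joints'])
```

```text
[ 0.53936645 -0.37590202  0.23523523] [5.20096023e-01 8.54107599e-01 2.98937766e-05 5.78869007e-04] [-6.99571149e-01  5.22433424e-01  1.23139041e+00  2.39131111e-04
  1.38663363e+00 -1.17648418e+00]
```

View pics/c5.png

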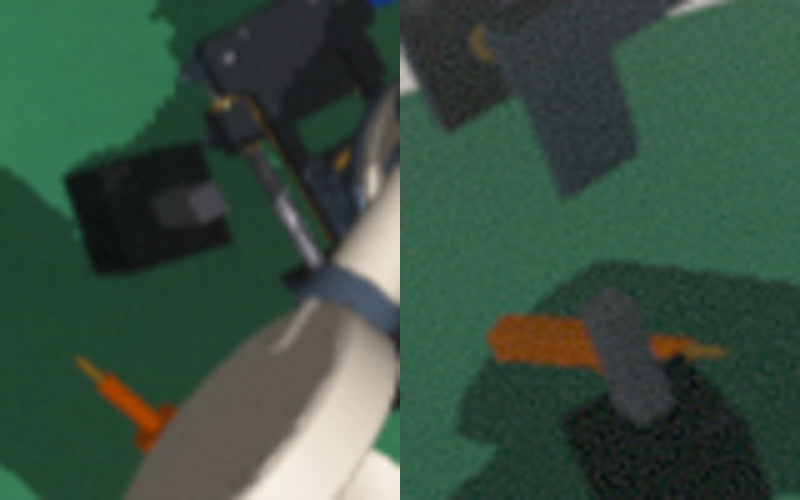

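>>> apply_moves([
  [-0.01, 0, 0.3],
  [-0.01, 0, 0.55],
  [-0.01, 0, 0.75],
  [-0.01, 0, 0.93],
  [-0.01, 0, 0.93],
  [-0.01, 0, 0.93],
], turn=[0, 0, 0, 0, 0, 0])

```text
time: 13.0
eef_pos: [0.5399, -0.3782, 0.096]
orientation: [0.52, 0.854, -0.0, 0.0]
ft_force: [-0.9, -0.5, -0.1]
grip_width: 0.0685
grip_force: 0.0
```

>>> apply_moves([
  [0, 0, 0],
  [0, 0, 0],
  [0, 0, 0],
  [0, 0, 0],
  [0, 0, 0],
  [0, 0, 0],
  [0, 0, 0],
  [0, 0, 0],
  [0, 0, 0],
  [0, 0, 0],
  [0, 0, 0],
  [0, 0, 0],
], turn=[0, 0, 0, 0, 0, 0, 0, 0, 0, 0, 0, 0], jaw=1, squeeze=20)

```text
time: 14.2
eef_pos: [0.5394, -0.3785, 0.0948]
orientation: [0.521, 0.854, -0.0, -0.0]
ft_force: [0.4, 0.2, 1.4]
grip_width: 0.0181
grip_force: 20.0
```

>>> apply_moves([
  [0, 0, 0],
  [0, 0, -0.1],
  [0, 0, -0.3],
  [0, 0, -0.5],
  [0, 0, -0.7],
  [0, 0, -0.7],
  [0, 0, -0.7],
  [0, 0, -0.7],
], turn=[0, 0, 0, 0, 0, 0, 0, 0], squeeze=40)

```text
time: 15.0
eef_pos: [0.5388, -0.3781, 0.1991]
orientation: [0.521, 0.854, 0.0, -0.001]
ft_force: [-0.2, -0.3, -1.6]
grip_width: 0.0178
grip_force: 40.0
```

Run:
```python
from h import *
a,K,E=grab('top');b,Ks,Es=grab('scene')
o=robot.get_obs();p=np.array(o['eef_pos']);print(p,o['orientation'])
q=proj(Ks,Es,p-[0,0,.08]);print(q,proj(K,E,p))
z=lambda im,x,y,w,h,f:cv2.resize(im[y:y+h,x:x+w],None,fx=f,fy=f,interpolation=cv2.INTER_CUBIC)
cv2.imwrite('pics/c6.png',z(b,60,150,100,140,4)[:,:,::-1])
```

```text
[ 0.53884871 -0.37813261  0.19875939] [ 5.20546985e-01  8.53832470e-01  1.27696466e-04 -9.65933209e-04]
[113.8290569  258.92220411] [423.94590875 244.28239935]
```

View pics/c6.png

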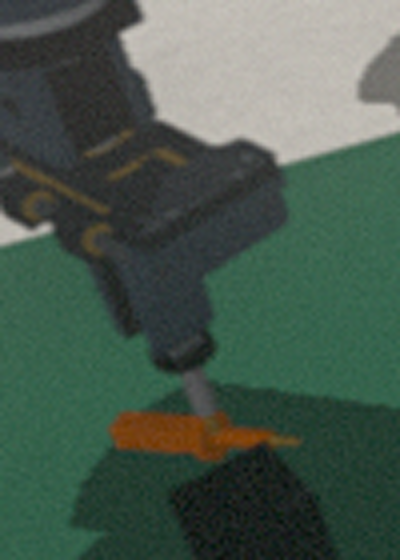

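>>> apply_moves([
  [0.15, 0.1, 0],
  [0.4, 0.22, 0],
  [0.65, 0.35, 0],
  [0.812, 0.446, 0],
  [0.812, 0.446, 0],
], turn=[0, 0, 0, 0, 0])

```text
time: 15.6
eef_pos: [0.5426, -0.236, 0.1992]
orientation: [0.519, 0.855, 0.0, -0.001]
ft_force: [-0.4, -0.4, -1.9]
grip_width: 0.0178
grip_force: 40.0
```

>>> apply_moves([
  [0.2, 0.1, 0],
  [0.4, 0.22, 0],
  [0.65, 0.35, 0],
  [0.812, 0.446, 0],
  [0.812, 0.446, 0],
], turn=[0, 0, 0, 0, 0])

```text
time: 16.1
eef_pos: [0.5464, -0.098, 0.1993]
orientation: [0.519, 0.854, 0.0, -0.001]
ft_force: [-0.1, -0.2, -1.7]
grip_width: 0.0178
grip_force: 40.0
```

>>> apply_moves([
  [0.2, 0.1, 0],
  [0.4, 0.22, 0],
  [0.65, 0.35, 0],
  [0.812, 0.446, 0],
  [0.812, 0.446, 0.2],
  [0.812, 0.446, 0.4],
  [0.812, 0.446, 0.5],
  [0.812, 0.446, 0.5],
  [0.812, 0.446, 0.5],
  [0.812, 0.446, 0.5],
], turn=[0, 0, 0, 0, 0, 0, 0, 0, 0, 0])

```text
time: 17.1
eef_pos: [0.5511, 0.0378, 0.1257]
orientation: [0.521, 0.854, 0.0, 0.001]
ft_force: [-0.5, 1.9, -0.1]
grip_width: 0.0182
grip_force: 40.0
```

Run:
```python
from h import *
a,K,E=grab('top');b,Ks,Es=grab('scene')
o=robot.get_obs();p=np.array(o['eef_pos']);print(p,o['orientation'],o['ft_force'])
print('tip pred',proj(Ks,Es,p-[0,0,.0795]),'pad',proj(Ks,Es,(.5505,.0386,.02)),proj(K,E,(.5505,.0386,.02)))
z=lambda im,x,y,w,h,f:cv2.resize(im[y:y+h,x:x+w],None,fx=f,fy=f,interpolation=cv2.INTER_CUBIC)
cv2.imwrite('pics/c7.png',np.hstack([z(b,255,190,60,75,8),z(a,239,213,40,75,8)])[:,:,::-1])
```

```text
[0.55100117 0.03797377 0.12575207] [5.20626244e-01 8.53784314e-01 3.74688524e-04 7.19690231e-04] [-0.70815711  0.28020711 -1.33105134]
tip pred [285.38906429 225.76619441] pad [285.71933185 233.08555551] [259.25748426 243.60360897]
```

View pics/c7.png

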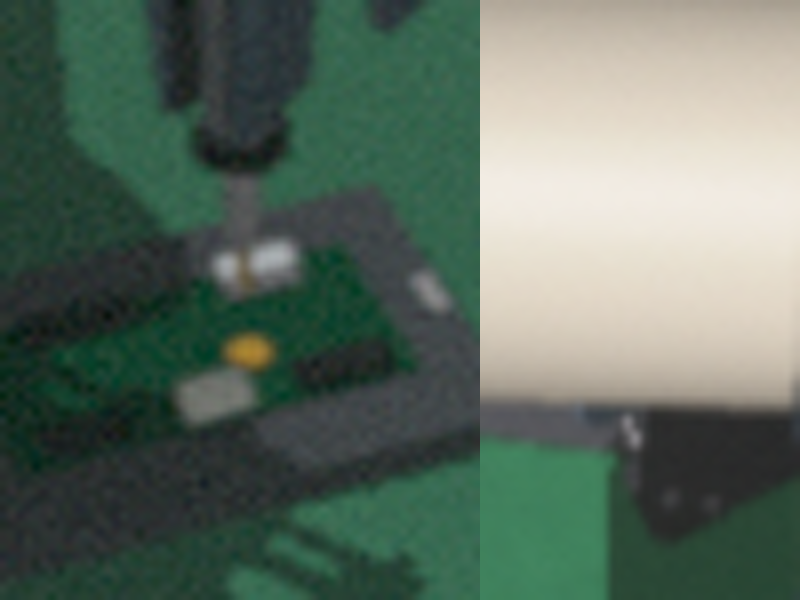

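>>> apply_moves([
  [0, 0, 0.05],
  [0, 0, 0.1],
  [0, 0, 0.14],
  [0, 0, 0.14],
  [0, 0, 0.14],
], turn=[0, 0, 0, 0, 0])

```text
time: 17.7
eef_pos: [0.5502, 0.0383, 0.1036]
orientation: [0.521, 0.854, -0.0, -0.0]
ft_force: [-0.2, 0.8, -0.6]
grip_width: 0.0176
grip_force: 40.0
```

>>> apply_moves([
  [0, 0, 0.01],
  [0, 0, 0.02],
  [0, 0, 0.03],
  [0, 0, 0.04],
  [0, 0, 0.04],
  [0, 0, 0.04],
], turn=[0, 0, 0, 0, 0, 0])

```text
time: 18.3
eef_pos: [0.5504, 0.0382, 0.0979]
orientation: [0.521, 0.854, 0.0, 0.0]
ft_force: [0.1, -0.4, -0.8]
grip_width: 0.0181
grip_force: 40.0
```

Run:
```python
from h import *
F=[]
for i in range(6):
    b,Ks,Es=grab('scene');o=robot.get_obs();F.append(o['ft_force'][2])
p=np.array(o['eef_pos']);print(p,np.mean(F),np.std(F))
print('tip pred',proj(Ks,Es,p-[0,0,.0798]))
z=lambda im,x,y,w,h,f:cv2.resize(im[y:y+h,x:x+w],None,fx=f,fy=f,interpolation=cv2.INTER_CUBIC)
cv2.imwrite('pics/c8.png',z(b,265,205,40,45,13)[:,:,::-1])
```

```text
[0.5504042  0.03822921 0.09787029] -0.19058193498228035 0.2865236980321208
tip pred [285.59533404 233.65334761]
```

View pics/c8.png

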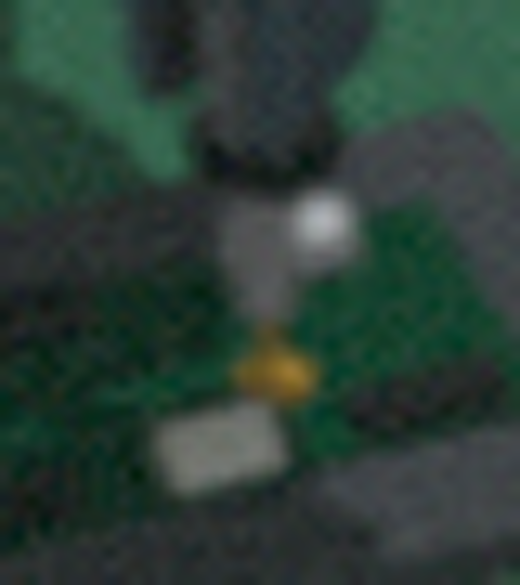

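>>> apply_moves([
  [0, 0, -0.02],
  [0, 0, -0.035],
  [0.0055, 0.008, -0.035],
  [0.0055, 0.008, -0.035],
  [0.0055, 0.008, -0.025],
  [0.0055, 0.008, -0.015],
  [0.0055, 0.008, -0.005],
  [0.0055, 0.008, 0.005],
  [0.0055, 0.008, 0.015],
  [0.0055, 0.008, 0.02],
  [0.0055, 0.008, 0.02],
  [0.0055, 0.008, 0.02],
], turn=[0, 0, 0, 0, 0, 0, 0, 0, 0, 0, 0, 0])

```text
time: 19.8
eef_pos: [0.551, 0.0395, 0.0949]
orientation: [0.521, 0.854, -0.0, -0.0]
ft_force: [-0.1, 0.3, 2.0]
grip_width: 0.0177
grip_force: 40.0
```

Run:
```python
from h import *
F=[]
for i in range(10):
    b,Ks,Es=grab('scene');o=robot.get_obs();F.append(o['ft_force'][2])
p=np.array(o['eef_pos']);print(p,o['orientation'],np.mean(F),np.std(F))
z=lambda im,x,y,w,h,f:cv2.resize(im[y:y+h,x:x+w],None,fx=f,fy=f,interpolation=cv2.INTER_CUBIC)
cv2.imwrite('pics/c9.png',np.hstack([z(b,265,205,40,45,10),z(b,340,110,80,90,5)])[:,:,::-1])
```

```text
[0.55104307 0.03949845 0.09481684] [ 5.20543487e-01  8.53835158e-01 -1.44533989e-05 -6.19007337e-06] 0.8521310316301042 0.21359617457844107
```

View pics/c9.png

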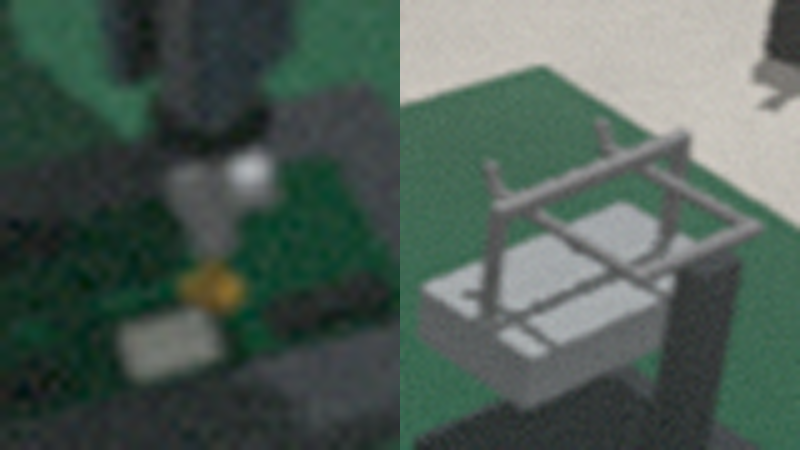

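```bash
python3 -c "
from bench import robot
print(robot.job_done())"
```

```text
the job is handed in; nothing more can be done
None
```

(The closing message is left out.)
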